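# Set the planer's depth wheel to a 2 mm cut

## Robot

A 6-joint arm with a two-finger parallel gripper is mounted at the origin on the work surface. World frame = base frame: x ahead of the robot, y to its left, z up, the work surface at z = 0. Lengths are in m, angles in rad, forces in N, time in s.
With the tool pointing down it reaches from about 0.25 to 0.725 m from the base axis. Payload 4 kg.
Tool frame: the origin (TCP) lies at the very end of the fingers, on their centre line; the grasp point (between the pads) lies 19 mm behind it; x points along the fingers, y is the direction in which the jaws open and shut, and the axes are right-handed (so a half turn about x gives the same grasp; the last joint's range is limited). The gripper opens to 85 mm and grips with 20 to 120 N. Pads are 22 mm wide; open, the fingers measure 114 mm over their backs; the gripper's body (76 mm by 85 mm) begins 54 mm behind the grasp point. The pads swing forward as they close: fully open they stand 13 mm farther back than shut.
Start: joints at [1.233, 0.241, 0.005, 1.335, 0, 1.571], TCP at [0.166, 0.472, 0.231] pointing down, gripper open.
Joint ranges: [-2.72, 2.72], [-1.05, 1.87], [-1.09, 1.28], [-1.99, 2.15], [-1.42, 1.44], [-3.14, 3.14]. Speed limits (rad/s): [2.79, 2.79, 3.14, 3.14, 3.14, 3.14].

## Interface

Orientations are given as a unit quaternion [x, y, z, w].
In Python, from workcell import get_obs, camera, job_done gives the robot as it stands. The module is installed in compiled form; this text tells all that it offers.
- The arm moves only by the tool arm_command, never from a script. Its argument "motion" is a list of rows, each an object of numbers: "x", "y", "z": the shift along the tool's x, y, z in m; "roll": the turn about the tool's x in rad; "fingers": the opening, from 0 (shut) to 1 (fully open). A call has 1 to 20 rows; each row shifts and turns the pose as measured when the row begins, along the tool's axes as they then stand; what a row does not reach is not made up. A row lasts 1/12 s, in which the tool goes at most 41.7 mm and 7.16 degrees, less where a joint would pass 70% of its speed; a pose out of reach is approached as far as the arm can. A call is refused whole if a number of a shift passes 0.0417 or a number of a turn 0.125, either way. A call with a gripper value outside its range is refused whole. The fingers move at their own pace and stop on an object; the grip force is fixed at half the most. Time passes only in rows, so rows that do not move let the fingers close. It gives the time, the measured TCP pose, the force and the opening at its end, in the units of the state.
- get_obs(): the state, without advancing time (a new reading comes with each control period).
- camera(name): name is "side" or "top"; returns a dict with "frame" (480x640x3 uint8, red, green, blue), "intrinsics" (3x3 intrinsics, pixels), "rvec" (rotation vector, rad) and "tvec" (3), from world to camera coordinates, as OpenCV has them. Camera axes: x right, y down, z forward; pixel columns grow to the right and rows downward; lengths in m; the calibration is good to about 2 mm. A picture is of the moment at which its call begins. There is no depth.
- job_done(): hands the job in, once; it reports no verdict.
The state is a dict: "clock": time; "joint_pos": joint angles; "joint_vel": joint speeds; "tau": joint torques, N m; "eef_pos": TCP position; "tool_rot": TCP orientation; "ft_force": force on the tool from outside, world axes, zero at the start; "ft_torque": the same for the moment, N m; "grip_width": finger opening in m.
Only numpy, scipy, OpenCV 4.12 (cv2) and the standard library are available. Lean on these libraries where they do the work, as an engineer would, in place of code of your own. Each camera call takes 0.05 s, during which the arm holds its last target.

## Task

Set the cordless planer for a 2 mm cut: flick its depth wheel round clockwise with a fingertip, click by click, until the raised pointer on top of the wheel has clicked in on the 2 mm mark, the third of the four long marks counted clockwise, and do not wind past it. Push the wheel lightly without gripping it, leave the planer standing where it is, and do not disturb the other things on the bench.

Things in the scene. Friction and masses are not known exactly. Their poses are not given: they have to be found in the camera images.
- planer: Cordless hand planer, 310 long, 126 wide, 162 mm high, 3 kg, grey and black, standing loose on its sole. Origin: on the bench under the middle of the sole; x to the nose, y to its left, z up. Depth wheel on top of the nose, 95 mm ahead of the origin; from 48 mm ahead backwards the motor body is 98 mm high, the loop handle 162. A few newtons of sideways push on the wheel do not shift it.
- wheel_axis (a point): Point on the upright axis of the depth wheel, 85 mm above the sole, fixed to the planer, with its axes. The wheel, 70 to 98 mm above the sole, is a black five-lobed star knob: core radius 25 mm, round lobes of radius 5.5 mm centred 27 mm out, 72 degrees apart, the first under the pointer. Below it only the aluminium scale plate, radius 43 mm, its top 67 mm above the sole; its front half is free.
- depth_wheel (a joint): Turn of the wheel in rad, growing clockwise from above (deeper cut): 0.4189 (24 degrees, a quarter mm of cut) a click; stops at 0 and 12 clicks (3 mm); found at 2 to 5. At q the pointer stands 144 degrees minus q anticlockwise from the planer's nose. A sprung ball holds each click: about 0.07 N m (3 N at a lobe) carries it over, past half way it snaps to the next. 2 mm is 8 clicks, 3.351 rad.
- wheel_pointer (a point): Outer end of the raised aluminium pointer bar (20 mm long) on top of the wheel, 31 mm from the wheel's axis, 98 mm above the sole; it turns with the wheel.
- mark_2mm (a point): Middle of the 2 mm mark on the scale plate, 38 mm from the wheel's axis, 48 degrees to the right of the planer's nose. Thirteen black marks 24 degrees apart run clockwise from zero at the left rear to 3 mm at the right rear; the four long ones (8 mm long, 3 mm wide) are 0, 1, 2 and 3 mm, with three short ones (4 mm) between each two. No mark straight behind.
- wrench: Chrome combination wrench, 180 mm long, lying just ahead of the planer's nose. Origin: middle of its underside, x along it.
- headlamp: Black plastic headlamp without its strap, 52 x 70 x 44 mm, beyond the rear end of the planer. Origin: middle of its underside.
- carabiner: Aluminium carabiner, 102 x 59 mm, 10 mm thick, lying flat at the planer's right side. Origin: middle of its underside.
- wedge: Yellow plastic wedge, 110 x 40 x 28 mm, at the left of the planer's nose. Origin: middle of its underside.
- jar: Glass jar of washers with a steel lid, 70 mm across, 92 mm high. Origin: middle of its underside.
- wax_tin: Flat round steel wax tin, 86 mm across, 32 mm high. Origin: middle of its underside.

How it is judged:
At the end, for the whole second after the job is handed in: The depth wheel rests clicked in at 2 mm (8 clicks from zero, within 0.12 rad, about a quarter click), the planer stands flat on its sole within 20 mm of where it was, and every other thing lies within 20 mm of where it was (value of joint depth_wheel between 3.23103 and 3.47103 rad and velocity of joint depth_wheel between -0.1 and 0.1 rad/s and distance of each of planer, wheel_axis, wrench, headlamp, carabiner, wedge, jar, wax_tin from where it was at the start of the episode below 0.02 m and angle between planer's own z axis and vertical below 0.05 rad and linear speed of planer below 0.01 m/s); the robot touches nothing.
It fails at once if the wheel is wound past the 2 mm click (more than half a click beyond it) (value of joint depth_wheel above 3.58142 rad).
It fails at once if the planer or its wheel is gripped or pushed hard (more than 30 N from the fingers) (contact force between the fingers and planer above 30 N).
It fails at once if the planer is lifted, tipped or shoved more than 20 mm (distance of any of planer, wheel_axis from where it was at the start of the episode above 0.02 m or angle between planer's own z axis and vertical above 0.08 rad).
It fails at once if another thing on the bench is moved more than 20 mm (distance of any of wrench, headlamp, carabiner, wedge, jar, wax_tin from where it was at the start of the episode above 0.02 m).
It also fails if it takes over 72 s, if anything falls off the work surface, if the arm or the gripper's body presses on something with over 40 N, if the wrist force passes 120 N, or if a joint passes its speed limit or range.

## Working session

There is one attempt and no reset: what is moved stays moved. The work goes in short steps, Python scripts to look and compute and a tool call to move; the robot and the scene stay as the last step left them, time stands still between calls to the robot, and variables do not carry over. Pictures are saved under pics/ and viewed, and the job is handed in when it is done.

Besides the shell and the picture viewer there is one more tool, called after ">>>" as name(argument=value, ...), one argument or row to a line, values as JSON. arm_command: Moves the arm, as the interface text tells. Its arguments: {"type":"object","properties":{"motion":{"type":"array","items":{"type":"object","properties":{"x":{"type":"number"},"y":{"type":"number"},"z":{"type":"number"},"roll":{"type":"number"},"fingers":{"type":"number"}}}}},"required":["motion"]}

```bash
mkdir -p pics
cat > h.py <<'E'
import cv2,numpy as np
from workcell import get_obs,camera
def shot(n,f):
    c=camera(n); cv2.imwrite('pics/'+f,c['frame'][:,:,::-1]); np.savez('pics/'+f[:-4]+'.npz',**c); return c
def ray(c,u,v,z):
    R=cv2.Rodrigues(np.array(c['rvec'],float))[0]; t=np.array(c['tvec'],float).ravel()
    d=R.T@np.linalg.inv(c['intrinsics'])@np.array([u,v,1.]); o=-R.T@t
    return o+d*(z-o[2])/d[2]
def proj(c,P):
    return cv2.projectPoints(np.array(P,float).reshape(-1,3),np.array(c['rvec'],float),np.array(c['tvec'],float),np.array(c['intrinsics'],float),None)[0].reshape(-1,2)
E
python3 - <<'E'
from h import *
for n in('top','side'):
    c=shot(n,n+'0.png'); R=cv2.Rodrigues(np.array(c['rvec'],float))[0]; print(n,-R.T@np.ravel(c['tvec']),c['intrinsics'][0][0])
o=get_obs(); print(o['tool_rot'],o['eef_pos'],o['clock'],o['grip_width'])
E
```

```text
top [0.39731114 0.04698416 1.19440055] 505.9156267615595
side [ 0.05514543 -0.51061856  0.83969051] 444.8233940813847
[ 0.11822028  0.69715062 -0.11953352  0.69693379] [0.16553343 0.4712071  0.23050753] 0.1 0.0856452818373271
```

View pics/top0.png

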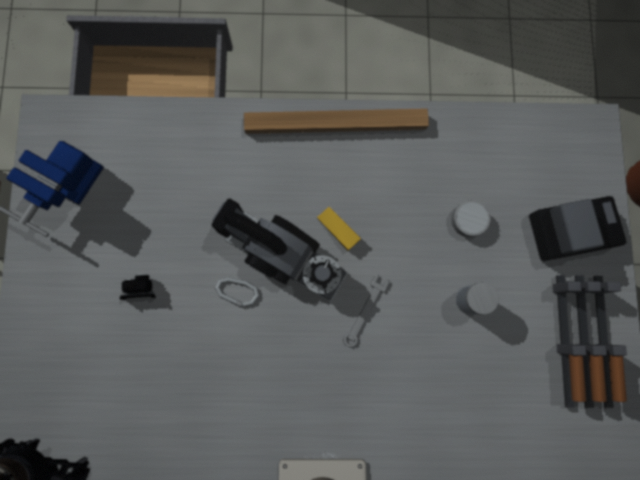

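View pics/side0.png

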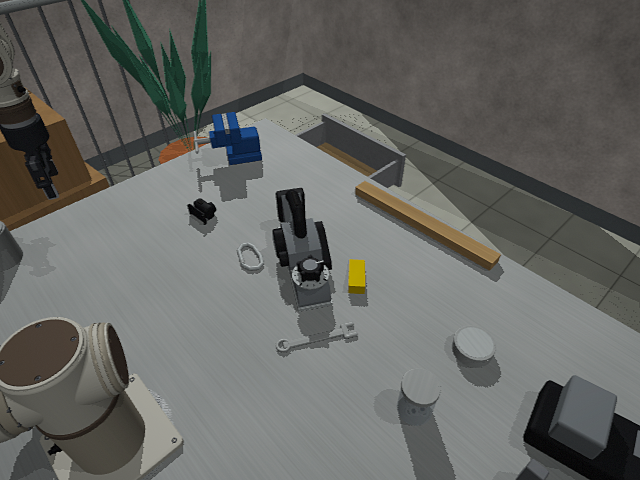

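The top view shows the planer from about (225,215) to a nose near (345,290), with the wheel at about (322,274). The wrench is ahead of the nose, the wedge at (338,228) and the carabiner at (238,291). Next I'll enlarge the wheel.

Run:
```python
from h import *
a=cv2.imread('pics/top0.png')[244:304,287:357]; b=cv2.imread('pics/side0.png')[250:310,275:345]
f=lambda i:cv2.convertScaleAbs(cv2.resize(i,None,fx=10,fy=10,interpolation=cv2.INTER_CUBIC),alpha=1.6)
cv2.imwrite('pics/tc.png',f(a));cv2.imwrite('pics/sc.png',f(b))
c=np.load('pics/top0.npz')
g=cv2.cvtColor(c['frame'],cv2.COLOR_RGB2GRAY)
print(ray(c,322,274,.067))
```

```text
[0.50134413 0.00485802 0.067     ]
```

View pics/tc.png

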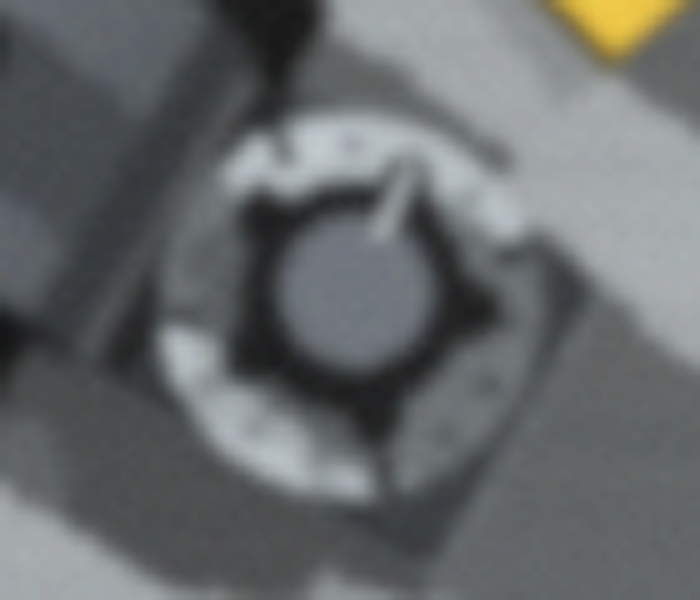

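View pics/sc.png

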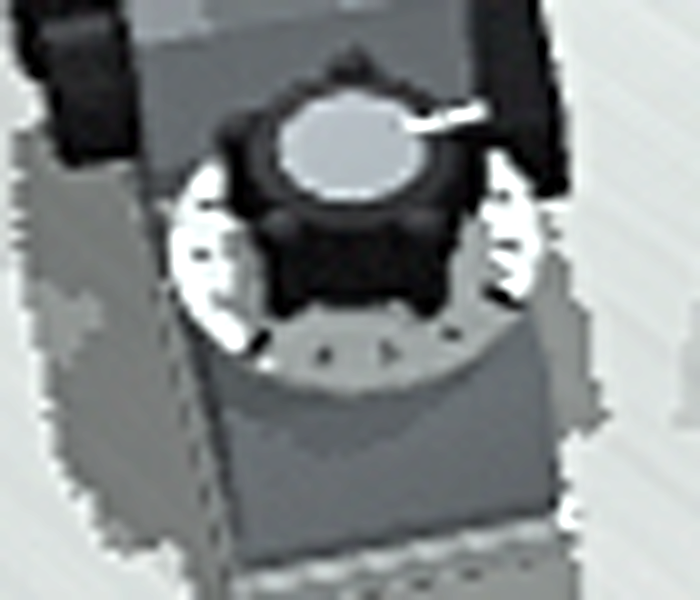

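```bash
cat >> h.py <<'E'
def tri(c1,p1,c2,p2):
    P=[]
    for c in(c1,c2):
        R=cv2.Rodrigues(np.array(c['rvec'],float))[0]; P.append(np.array(c['intrinsics'])@np.c_[R,np.ravel(c['tvec'])])
    X=cv2.triangulatePoints(P[0],P[1],np.array(p1,float).reshape(2,1),np.array(p2,float).reshape(2,1)).ravel(); return X[:3]/X[3]
E
python3 - <<'E'
from h import *
T=np.load('pics/top0.npz');S=np.load('pics/side0.npz')
t=lambda x,y:(287+x/10-.45,244+y/10-.45)
s=lambda x,y:(275+x/10-.45,250+y/10-.45)
print('tri disc',tri(T,t(356,292),S,s(350,146)))
for n,f,C in(('top',t,T),('side',s,S)):
    r=lambda x,y,z:ray(C,*f(x,y),z)
    if n=='top':
        ax=r(356,292,.098);pl=r(355,303,.067);m2=r(383,480,.067);m1=r(515,250,.067);p=r(412,165,.1);lob=[r(490,305,.098),r(380,415,.098),r(245,365,.098),r(258,212,.098)]
    else:
        ax=r(350,146,.098);pl=None;m2=r(258,343,.067);m1=r(500,297,.067);p=r(483,108,.1);lob=[]
    an=lambda q,c:np.degrees(np.arctan2(*(q-c)[[1,0]]))
    ce=ax
    print(n,'ax',ax,'plate',pl,'p',an(p,ce),np.hypot(*(p-ce)[:2]),'m1',an(m1,ce),np.hypot(*(m1-ce)[:2]),'m2',an(m2,ce),np.hypot(*(m2-ce)[:2]),'lobes',[round(an(l,ce),1) for l in lob])
    nose=np.degrees(np.angle(np.exp(1j*np.radians(an(m1,ce)))+np.exp(1j*np.radians(an(m2,ce)))))
    print('nose',nose,'q deg',(144-(an(p,ce)-nose))%360, 'clicks',((144-(an(p,ce)-nose))%360)/24)
E
```

```text
tri disc [0.50138815 0.00557053 0.09822309]
top ax [0.50120808 0.00570129 0.098     ] plate [0.50168082 0.00474763 0.067     ] p -23.49727076970704 0.030147964305890177 m1 -70.97350994351767 0.038877980163652334 m2 -169.3100123846162 0.03956091822840261 lobes [np.float64(-95.1), np.float64(-168.7), np.float64(123.8), np.float64(51.1)]
nose -120.14176116406692 q deg 47.35550960564012 clicks 1.9731462335683385
side ax [0.50179848 0.00556834 0.098     ] plate None p -25.766538388251906 0.03161175423374962 m1 -72.13549165644412 0.03841735916294738 m2 -167.08512108943248 0.03795591459370554 lobes []
nose -119.61030637293828 q deg 50.15623201531362 clicks 2.0898430006380675
```

Run:
```python
from h import *
from scipy.spatial.transform import Rotation as Ro
o=get_obs(); R=Ro.from_quat(o['tool_rot']).as_matrix(); print(R.round(3)); 
for i in 1,2: print(np.degrees(np.arctan2(R[1,i],R[0,i])))
print(o['joint_pos'])
```

```text
[[-0.001  0.331  0.943]
 [-0.002  0.943 -0.331]
 [-1.    -0.002  0.   ]]
70.6432423430379
-19.35675658414078
[ 1.23297295e+00  2.41340864e-01  3.87769492e-03  1.33521549e+00
 -9.91770960e-06  1.57081210e+00]
```

>>> arm_command(
  motion=[
    {"y": -0.018,"z": 0.026,"fingers": 0},
    {"y": -0.018,"z": 0.026,"fingers": 0},
    {"y": -0.018,"z": 0.026,"fingers": 0},
    {"y": -0.018,"z": 0.026,"fingers": 0},
    {"y": -0.018,"z": 0.026,"fingers": 0},
    {"y": -0.018,"z": 0.026,"fingers": 0},
    {"y": -0.018,"z": 0.026,"fingers": 0},
    {"y": -0.018,"z": 0.026,"fingers": 0},
    {"y": -0.018,"z": 0.026,"fingers": 0},
    {"y": -0.018,"z": 0.026,"fingers": 0},
    {"y": -0.018,"z": 0.026,"fingers": 0},
    {"y": -0.018,"z": 0.026,"fingers": 0},
    {"y": -0.018,"z": 0.026,"fingers": 0},
    {"y": -0.018,"z": 0.026,"fingers": 0},
    {"y": -0.018,"z": 0.026,"fingers": 0},
    {"y": -0.018,"z": 0.026,"fingers": 0},
    {"y": -0.018,"z": 0.026,"fingers": 0},
    {"y": -0.018,"z": 0.026,"fingers": 0},
    {"fingers": 0},
    {"fingers": 0},
  ],
)

```text
schema error: expected keys x, y, z, roll, fingers
```

>>> arm_command(
  motion=[
    {"x": 0,"y": -0.018,"z": 0.026,"roll": 0,"fingers": 0},
    {"x": 0,"y": -0.018,"z": 0.026,"roll": 0,"fingers": 0},
    {"x": 0,"y": -0.018,"z": 0.026,"roll": 0,"fingers": 0},
    {"x": 0,"y": -0.018,"z": 0.026,"roll": 0,"fingers": 0},
    {"x": 0,"y": -0.018,"z": 0.026,"roll": 0,"fingers": 0},
    {"x": 0,"y": -0.018,"z": 0.026,"roll": 0,"fingers": 0},
    {"x": 0,"y": -0.018,"z": 0.026,"roll": 0,"fingers": 0},
    {"x": 0,"y": -0.018,"z": 0.026,"roll": 0,"fingers": 0},
    {"x": 0,"y": -0.018,"z": 0.026,"roll": 0,"fingers": 0},
    {"x": 0,"y": -0.018,"z": 0.026,"roll": 0,"fingers": 0},
    {"x": 0,"y": -0.018,"z": 0.026,"roll": 0,"fingers": 0},
    {"x": 0,"y": -0.018,"z": 0.026,"roll": 0,"fingers": 0},
    {"x": 0,"y": -0.018,"z": 0.026,"roll": 0,"fingers": 0},
    {"x": 0,"y": -0.018,"z": 0.026,"roll": 0,"fingers": 0},
    {"x": 0,"y": -0.018,"z": 0.026,"roll": 0,"fingers": 0},
    {"x": 0,"y": -0.018,"z": 0.026,"roll": 0,"fingers": 0},
    {"x": 0,"y": -0.018,"z": 0.026,"roll": 0,"fingers": 0},
    {"x": 0,"y": -0.018,"z": 0.026,"roll": 0,"fingers": 0},
  ],
)

```text
clock: 1.6
eef_pos: [0.5085, -0.0071, 0.2231]
tool_rot: [0.111, 0.702, -0.117, 0.694]
ft_force: [1.0, 0.1, 0.3]
grip_width: 0.0003
```

>>> arm_command(
  motion=[
    {"x": 0,"y": -0.018,"z": 0.019,"roll": 0,"fingers": 0},
    {"x": 0,"y": -0.019,"z": 0.02,"roll": 0,"fingers": 0},
    {"x": 0,"y": 0,"z": 0,"roll": -0.1,"fingers": 0},
    {"x": 0,"y": 0,"z": 0,"roll": -0.1,"fingers": 0},
    {"x": 0,"y": 0,"z": 0,"roll": -0.1,"fingers": 0},
    {"x": 0,"y": 0,"z": 0,"roll": -0.1,"fingers": 0},
    {"x": 0,"y": 0,"z": 0,"roll": -0.1,"fingers": 0},
    {"x": 0,"y": 0,"z": 0,"roll": -0.1,"fingers": 0},
    {"x": 0,"y": 0,"z": 0,"roll": 0,"fingers": 0},
  ],
)

```text
clock: 2.35
eef_pos: [0.5355, -0.0659, 0.2157]
tool_rot: [-0.104, 0.708, 0.101, 0.691]
ft_force: [-0.4, 0.2, -0.5]
grip_width: -0.0001
```

```bash
cat >> h.py <<'E'
from scipy.spatial.transform import Rotation as Ro
AX=np.array([.5015,.0053])
def st():
    o=get_obs(); R=Ro.from_quat(o['tool_rot']).as_matrix(); yaw=np.degrees(np.arctan2(R[1,1],R[0,1]))
    print('t',o['clock'],'p',np.round(o['eef_pos'],4),'yawy',round(yaw,2),'F',np.round(o['ft_force'],1),'grip',o['grip_width'],'q',np.round(o['joint_pos'],2))
    print('tilt x',R[:,0].round(3)); 
    d=AX-np.array(o['eef_pos'])[:2]
    print('axis in tool: y %.1f z %.1f mm'%(1e3*d@R[:2,1],1e3*d@R[:2,2]))
    return o
E
python3 - <<'E'
from h import *
c=shot('side','s1.png'); c2=shot('top','t1.png'); o=st()
p=proj(c,o['eef_pos'])[0];print(p)
x,y=map(int,p); f=lambda i:cv2.resize(i,None,fx=6,fy=6,interpolation=cv2.INTER_CUBIC)
cv2.imwrite('pics/s1c.png',f(cv2.imread('pics/s1.png')[y-60:y+40,x-60:x+60]))
E
```

```text
t 2.45 p [ 0.5355 -0.0658  0.2157] yawy 106.49 F [0.3 0.1 0.1] grip 6.199499816904897e-05 q [-0.12  0.34  0.11  1.36 -0.01 -0.4 ]
tilt x [-0.023 -0.007 -1.   ]
axis in tool: y 77.8 z -12.4 mm
[344.03719651 234.99827451]
```

View pics/s1c.png

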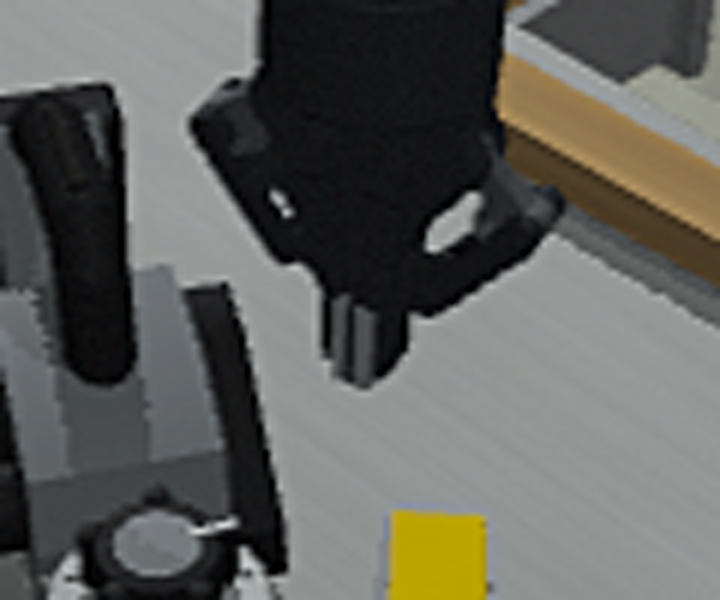

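>>> arm_command(
  motion=[
    {"x": 0.03,"y": 0,"z": 0,"roll": 0,"fingers": 0},
    {"x": 0.03,"y": 0,"z": 0,"roll": 0,"fingers": 0},
    {"x": 0.03,"y": 0,"z": 0,"roll": 0,"fingers": 0},
    {"x": 0.025,"y": 0,"z": 0,"roll": 0,"fingers": 0},
    {"x": 0.01,"y": 0,"z": 0,"roll": 0,"fingers": 0},
    {"x": 0,"y": 0,"z": 0,"roll": 0,"fingers": 0},
    {"x": 0,"y": 0,"z": 0,"roll": 0,"fingers": 0},
  ],
)

```text
clock: 3.03
eef_pos: [0.5343, -0.0664, 0.0876]
tool_rot: [-0.098, 0.707, 0.094, 0.694]
ft_force: [-0.2, 0.9, 0.1]
grip_width: 0.0002
```

Run:
```python
from h import *
st()
```

```text
t 3.0333 p [ 0.5343 -0.0664  0.0876] yawy 105.6 F [-0.2  0.9  0.1] grip 0.0002240058237753341 q [-0.12  0.43 -0.11  1.04 -0.01 -0.39]
tilt x [-0.018 -0.008 -1.   ]
axis in tool: y 77.9 z -12.3 mm
```

>>> arm_command(
  motion=[
    {"x": 0.004,"y": 0.012,"z": 0,"roll": 0,"fingers": 0},
    {"x": 0.003,"y": 0.012,"z": 0,"roll": 0,"fingers": 0},
    {"x": 0.001,"y": 0.01,"z": 0,"roll": 0,"fingers": 0},
    {"x": 0,"y": 0,"z": 0,"roll": 0,"fingers": 0},
    {"x": 0,"y": 0,"z": 0,"roll": 0,"fingers": 0},
  ],
)

```text
clock: 3.45
eef_pos: [0.5267, -0.0297, 0.0826]
tool_rot: [-0.098, 0.705, 0.093, 0.696]
ft_force: [0.1, -0.8, -0.4]
grip_width: -0.0001
```

```bash
cat >> h.py <<'E'
def look(k,z=8):
    o=st(); f=lambda i:cv2.resize(i,None,fx=z,fy=z,interpolation=cv2.INTER_CUBIC)
    a=shot('side',f's{k}.png'); cv2.imwrite(f'pics/s{k}c.png',cv2.convertScaleAbs(f(a['frame'][230:305,265:355,::-1]),alpha=1.5))
    b=shot('top',f't{k}.png'); cv2.imwrite(f'pics/t{k}c.png',cv2.convertScaleAbs(f(b['frame'][240:310,280:370,::-1]),alpha=1.5))
E
python3 -c "
from h import *
look(2)"
```

```text
t 3.45 p [ 0.5267 -0.0297  0.0826] yawy 105.51 F [ 0.1 -0.8 -0.4] grip -0.00010959648825300629 q [-0.05  0.41 -0.16  1.01 -0.01 -0.32]
tilt x [-0.012 -0.008 -1.   ]
axis in tool: y 40.4 z -15.0 mm
```

View pics/s2c.png

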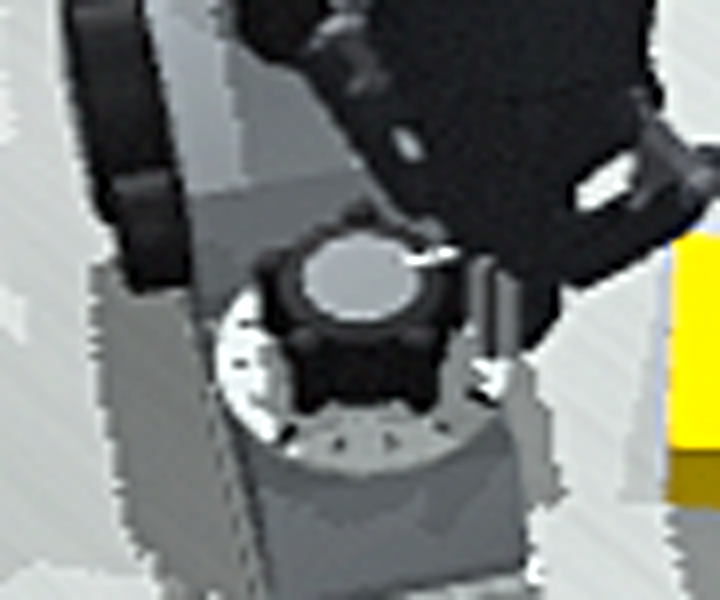

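View pics/t2c.png

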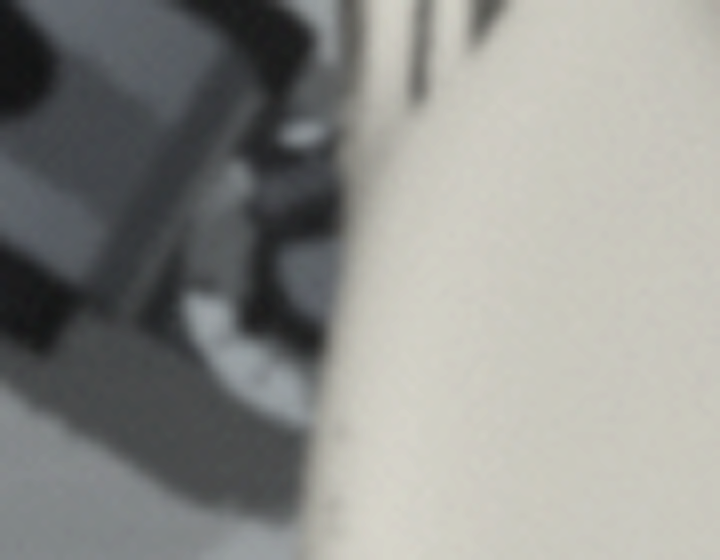

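>>> arm_command(
  motion=[
    {"x": 0.002,"y": 0.0015,"z": -0.004,"roll": 0,"fingers": 0},
    {"x": 0,"y": -0.0005,"z": -0.002,"roll": 0.052,"fingers": 0},
    {"x": 0,"y": -0.0005,"z": -0.002,"roll": 0.052,"fingers": 0},
    {"x": 0,"y": -0.0005,"z": -0.002,"roll": 0.052,"fingers": 0},
    {"x": 0,"y": -0.0005,"z": -0.002,"roll": 0.052,"fingers": 0},
    {"x": 0,"y": -0.0005,"z": -0.002,"roll": 0.052,"fingers": 0},
  ],
)

```text
clock: 4.05
eef_pos: [0.5131, -0.0354, 0.0817]
tool_rot: [-0.002, 0.71, -0.004, 0.704]
ft_force: [0.6, -0.6, 0.3]
grip_width: 0.0001
```

```bash
python3 -c "
from h import *
look(3)"
```

```text
t 4.05 p [ 0.5131 -0.0354  0.0817] yawy 89.79 F [ 0.6 -0.6  0.3] grip 0.00010551339177724181 q [-0.06  0.39 -0.2   0.99 -0.01 -0.06]
tilt x [-0.008 -0.009 -1.   ]
axis in tool: y 40.6 z -11.7 mm
```

View pics/s3c.png

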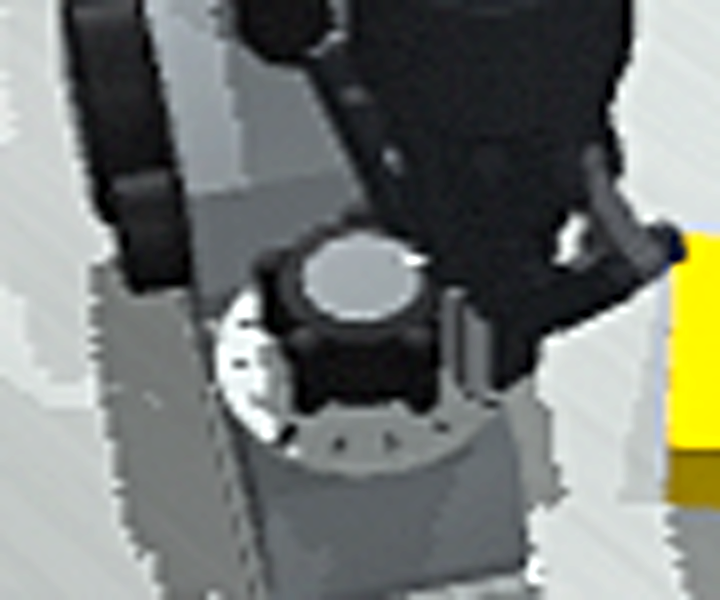

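>>> arm_command(
  motion=[
    {"x": 0.001,"y": -0.0002,"z": -0.0022,"roll": 0.052,"fingers": 0},
    {"x": 0,"y": -0.0002,"z": -0.0022,"roll": 0.052,"fingers": 0},
    {"x": 0,"y": -0.0002,"z": -0.0021,"roll": 0.052,"fingers": 0},
    {"x": 0,"y": -0.0002,"z": -0.0021,"roll": 0.052,"fingers": 0},
    {"x": 0,"y": -0.0002,"z": -0.0021,"roll": 0.052,"fingers": 0},
  ],
)

```text
clock: 4.57
eef_pos: [0.5071, -0.037, 0.0818]
tool_rot: [0.091, 0.699, -0.098, 0.702]
ft_force: [2.6, -0.7, -2.6]
grip_width: 0.0001
```

```bash
python3 -c "
from h import *
look(4)"
```

```text
t 4.5667 p [ 0.5071 -0.037   0.0818] yawy 74.68 F [ 2.6 -0.7 -2.6] grip 0.00014782942368282405 q [-0.07  0.37 -0.23  0.97 -0.01  0.2 ]
tilt x [ 0.002 -0.01  -1.   ]
axis in tool: y 39.3 z -16.6 mm
```

View pics/s4c.png

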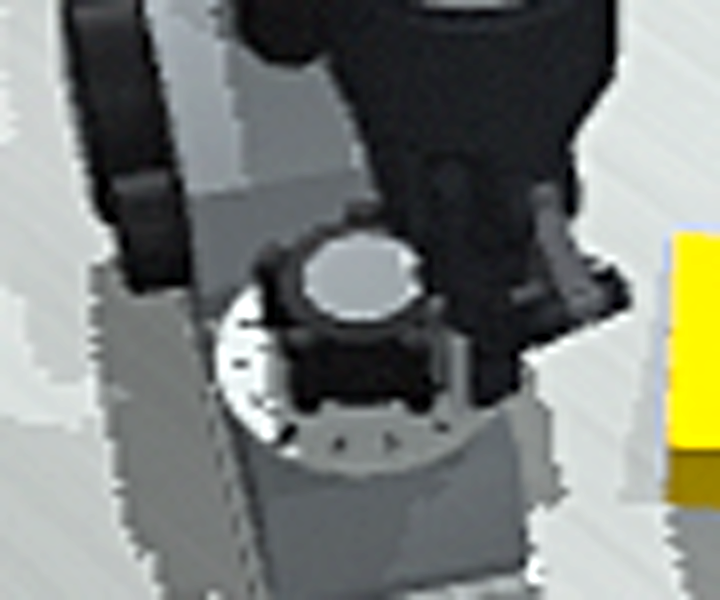

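>>> arm_command(
  motion=[
    {"x": 0,"y": 0,"z": -0.003,"roll": 0,"fingers": 0},
    {"x": 0,"y": 0,"z": -0.003,"roll": 0,"fingers": 0},
    {"x": 0,"y": 0,"z": -0.003,"roll": 0,"fingers": 0},
  ],
)

```text
clock: 4.92
eef_pos: [0.4985, -0.0355, 0.0819]
tool_rot: [0.088, 0.7, -0.096, 0.703]
ft_force: [0.8, -0.1, 0.4]
grip_width: 0.0001
```

```bash
python3 -c "
from h import *
look(5)"
```

```text
t 4.9167 p [ 0.4985 -0.0355  0.0819] yawy 75.05 F [ 0.8 -0.1  0.4] grip 0.0001498959663002405 q [-0.06  0.36 -0.25  0.96 -0.01  0.2 ]
tilt x [ 0.003 -0.011 -1.   ]
axis in tool: y 40.2 z -7.6 mm
```

View pics/s5c.png

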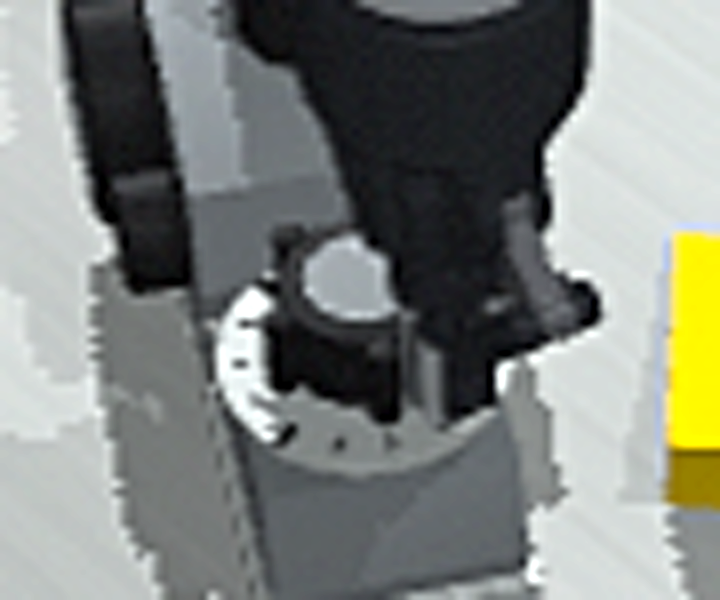

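>>> arm_command(
  motion=[
    {"x": 0,"y": -0.001,"z": -0.0006,"roll": 0.12,"fingers": 0},
    {"x": 0,"y": -0.001,"z": -0.0006,"roll": 0.12,"fingers": 0},
    {"x": 0,"y": 0,"z": 0,"roll": 0,"fingers": 0},
  ],
)

```text
clock: 5.27
eef_pos: [0.4941, -0.0359, 0.0816]
tool_rot: [0.174, 0.684, -0.181, 0.685]
ft_force: [-1.2, 0.3, -0.0]
grip_width: -0.0003
```

```bash
cat >> h.py <<'E'
def phi():
    o=st(); R=Ro.from_quat(o['tool_rot']).as_matrix(); yaw=np.degrees(np.arctan2(R[1,1],R[0,1])); d=AX-np.array(o['eef_pos'])[:2]
    az=1e3*d@R[:2,2]; print('phieff',yaw-180+np.degrees(np.arcsin((-az-11)/29)))
E
python3 -c "
from h import *
phi()"
```

```text
t 5.2667 p [ 0.4941 -0.0359  0.0816] yawy 60.87 F [-1.2  0.3 -0. ] grip -0.0002629697789004822 q [-0.07  0.35 -0.26  0.96 -0.01  0.44]
tilt x [-0.001 -0.01  -1.   ]
axis in tool: y 39.6 z -13.6 mm
phieff -113.90925546865944
```

>>> arm_command(
  motion=[
    {"x": 0,"y": 0,"z": -0.003,"roll": 0,"fingers": 0},
    {"x": 0,"y": 0,"z": -0.003,"roll": 0,"fingers": 0},
    {"x": 0,"y": 0,"z": -0.003,"roll": 0,"fingers": 0},
  ],
)

```text
clock: 5.52
eef_pos: [0.4867, -0.0321, 0.0817]
tool_rot: [0.172, 0.684, -0.179, 0.686]
ft_force: [-0.4, -0.8, 0.1]
grip_width: 0.0002
```

```bash
python3 -c "
from h import *
phi();look(6)"
```

```text
t 5.5167 p [ 0.4867 -0.0321  0.0817] yawy 61.26 F [-0.4 -0.8  0.1] grip 0.00022125357828074987 q [-0.06  0.34 -0.28  0.95 -0.01  0.44]
tilt x [ 0.001 -0.011 -1.   ]
axis in tool: y 39.9 z -5.0 mm
phieff -130.69289788506623
t 5.5167 p [ 0.4867 -0.0321  0.0817] yawy 61.26 F [-0.4 -0.8  0.1] grip 0.00022125357828074987 q [-0.06  0.34 -0.28  0.95 -0.01  0.44]
tilt x [ 0.001 -0.011 -1.   ]
axis in tool: y 39.9 z -5.0 mm
```

View pics/s6c.png

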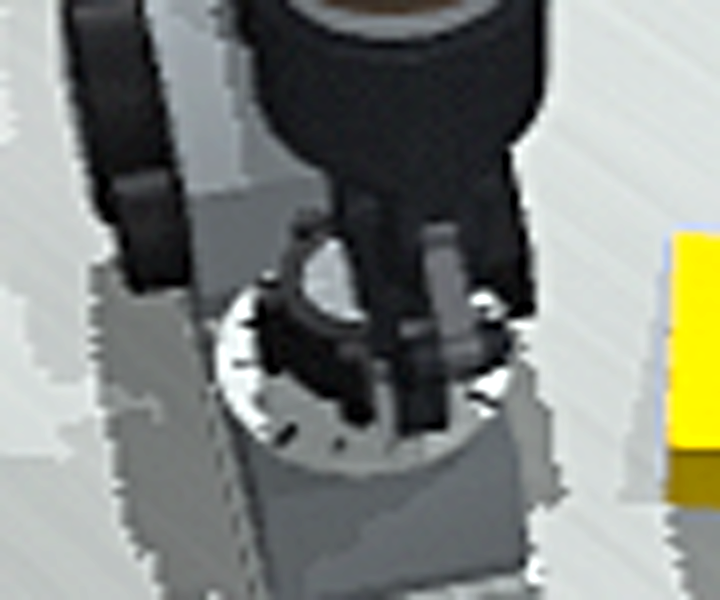

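```bash
python3 -c "
from h import *
c=np.load('pics/side0.npz')
for a in(-96,-108,-120,-132,-144,-156,-168,-192):
    u=np.array([np.cos(np.radians(a)),np.sin(np.radians(a))]); p=AX+.0315*u
    print(a,((proj(c,[*p,.070])[0]-[265,230]+.45)*8).round())
"
```

```text
-96 [429. 410.]
-108 [409. 419.]
-120 [387. 425.]
-132 [363. 428.]
-144 [340. 427.]
-156 [318. 422.]
-168 [298. 413.]
-192 [267. 388.]
```

>>> arm_command(
  motion=[
    {"x": 0,"y": 0,"z": 0.003,"roll": 0,"fingers": 0},
    {"x": 0,"y": -0.0015,"z": 0.001,"roll": 0.1,"fingers": 0},
    {"x": 0,"y": 0,"z": 0,"roll": 0,"fingers": 0},
  ],
)

```text
clock: 5.87
eef_pos: [0.4884, -0.0342, 0.0816]
tool_rot: [0.206, 0.675, -0.213, 0.676]
ft_force: [0.8, 0.4, -0.4]
grip_width: 0.0002
```

```bash
python3 -c "
from h import *
phi();look(7)"
```

```text
t 5.8667 p [ 0.4884 -0.0342  0.0816] yawy 55.51 F [ 0.8  0.4 -0.4] grip 0.00020348327650553366 q [-0.06  0.34 -0.27  0.96 -0.01  0.54]
tilt x [-0.001 -0.009 -1.   ]
axis in tool: y 40.0 z -11.6 mm
phieff -123.3215093275846
t 5.8667 p [ 0.4884 -0.0342  0.0816] yawy 55.51 F [ 0.8  0.4 -0.4] grip 0.00020348327650553366 q [-0.06  0.34 -0.27  0.96 -0.01  0.54]
tilt x [-0.001 -0.009 -1.   ]
axis in tool: y 40.0 z -11.6 mm
```

View pics/s7c.png

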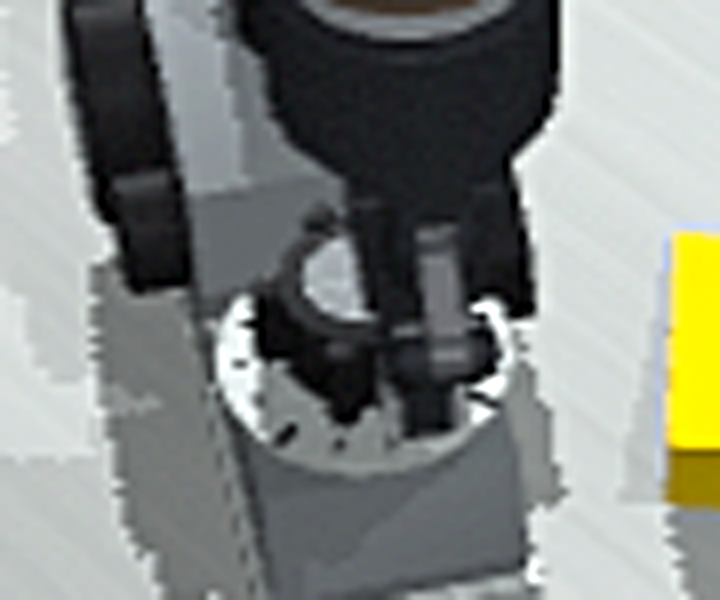

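>>> arm_command(
  motion=[
    {"x": 0,"y": -0.0013,"z": -0.002,"roll": 0.1,"fingers": 0},
    {"x": 0,"y": -0.0013,"z": -0.002,"roll": 0.1,"fingers": 0},
    {"x": 0,"y": -0.0013,"z": -0.002,"roll": 0.1,"fingers": 0},
    {"x": 0,"y": 0,"z": 0,"roll": 0,"fingers": 0},
  ],
)

```text
clock: 6.3
eef_pos: [0.4815, -0.0329, 0.0815]
tool_rot: [0.305, 0.636, -0.311, 0.637]
ft_force: [-0.9, -0.7, -0.9]
grip_width: 0.0
```

```bash
python3 -c "
from h import *
phi()"
```

```text
t 6.3 p [ 0.4815 -0.0329  0.0815] yawy 38.3 F [-0.9 -0.7 -0.9] grip 3.1263929066117884e-05 q [-0.06  0.33 -0.29  0.95 -0.01  0.84]
tilt x [-0.002 -0.009 -1.   ]
axis in tool: y 39.4 z -17.6 mm
phieff -128.55663042073684
```

>>> arm_command(
  motion=[
    {"x": 0,"y": 0,"z": -0.003,"roll": 0,"fingers": 0},
    {"x": 0,"y": 0,"z": -0.003,"roll": 0,"fingers": 0},
    {"x": 0,"y": 0,"z": -0.003,"roll": 0,"fingers": 0},
    {"x": 0,"y": 0,"z": -0.003,"roll": 0,"fingers": 0},
  ],
)

```text
clock: 6.63
eef_pos: [0.4746, -0.0242, 0.0816]
tool_rot: [0.302, 0.636, -0.309, 0.639]
ft_force: [0.3, -0.5, 0.1]
grip_width: 0.0001
```

```bash
python3 -c "
from h import *
phi();look(8)"
```

```text
t 6.6333 p [ 0.4746 -0.0242  0.0816] yawy 38.83 F [ 0.3 -0.5  0.1] grip 0.0001103658602915276 q [-0.04  0.32 -0.31  0.94 -0.01  0.85]
tilt x [-0.    -0.011 -1.   ]
axis in tool: y 39.4 z -6.1 mm
phieff -150.8868163304229
t 6.6333 p [ 0.4746 -0.0242  0.0816] yawy 38.83 F [ 0.3 -0.5  0.1] grip 0.0001103658602915276 q [-0.04  0.32 -0.31  0.94 -0.01  0.85]
tilt x [-0.    -0.011 -1.   ]
axis in tool: y 39.4 z -6.1 mm
```

View pics/s8c.png

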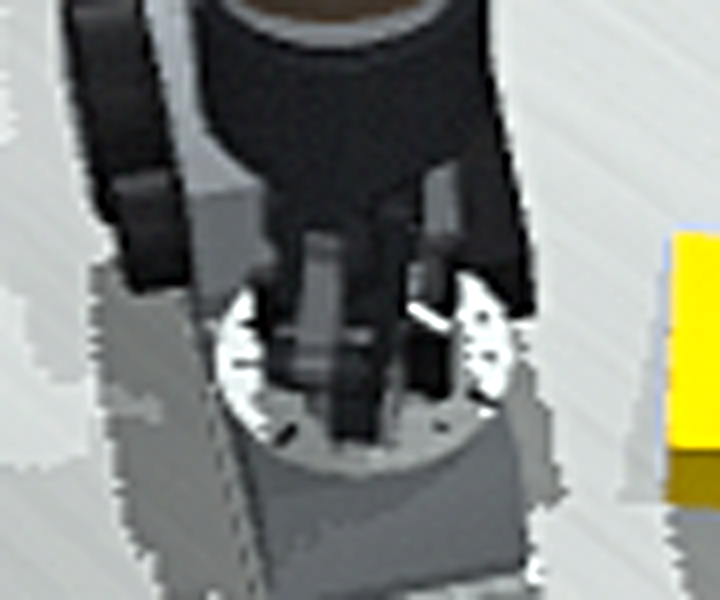

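>>> arm_command(
  motion=[
    {"x": 0,"y": 0,"z": 0.002,"roll": 0,"fingers": 0},
    {"x": 0,"y": -0.015,"z": 0,"roll": 0,"fingers": 0},
    {"x": 0,"y": -0.015,"z": 0,"roll": 0,"fingers": 0},
  ],
)

```text
clock: 6.98
eef_pos: [0.4541, -0.0423, 0.0819]
tool_rot: [0.301, 0.637, -0.306, 0.641]
ft_force: [0.0, -0.2, -0.3]
grip_width: 0.0002
```

```bash
python3 -c "
from h import *
phi();look(9)"
```

```text
t 6.9833 p [ 0.4541 -0.0423  0.0819] yawy 39.18 F [ 0.  -0.2 -0.3] grip 0.00022282706508402922 q [-0.09  0.28 -0.36  0.93 -0.01  0.8 ]
tilt x [ 0.002 -0.008 -1.   ]
axis in tool: y 66.8 z -6.9 mm
phieff -148.85364640466435
t 6.9833 p [ 0.4541 -0.0423  0.0819] yawy 39.18 F [ 0.  -0.2 -0.3] grip 0.00022282706508402922 q [-0.09  0.28 -0.36  0.93 -0.01  0.8 ]
tilt x [ 0.002 -0.008 -1.   ]
axis in tool: y 66.8 z -6.9 mm
```

View pics/s9c.png

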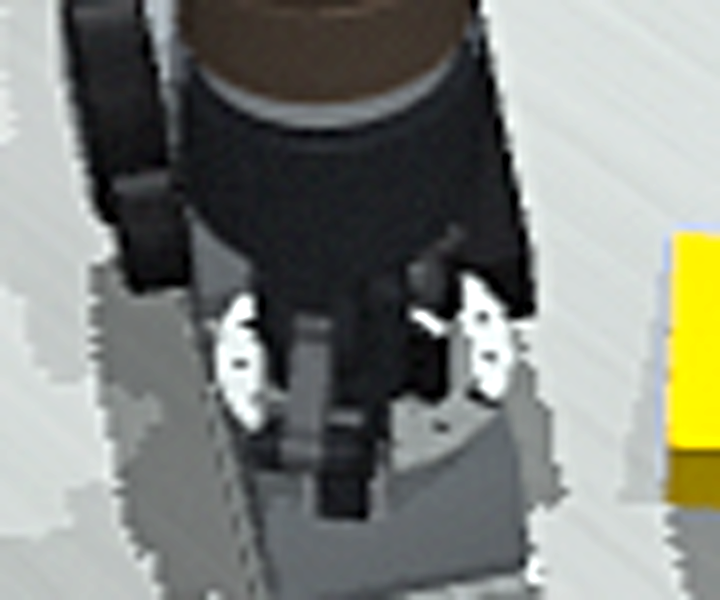

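>>> arm_command(
  motion=[
    {"x": 0,"y": -0.008,"z": 0.01,"roll": 0,"fingers": 0},
    {"x": 0,"y": 0.009,"z": 0.012,"roll": 0,"fingers": 0},
    {"x": 0,"y": 0.009,"z": 0.012,"roll": 0,"fingers": 0},
    {"x": 0,"y": 0.009,"z": 0.012,"roll": 0,"fingers": 0},
    {"x": 0,"y": 0.009,"z": 0.012,"roll": 0,"fingers": 0},
    {"x": 0,"y": 0.009,"z": 0.012,"roll": 0,"fingers": 0},
    {"x": 0,"y": 0,"z": 0,"roll": -0.12,"fingers": 0},
    {"x": 0,"y": 0,"z": 0,"roll": -0.12,"fingers": 0},
    {"x": 0,"y": 0,"z": 0,"roll": -0.12,"fingers": 0},
    {"x": 0,"y": 0,"z": 0,"roll": -0.12,"fingers": 0},
    {"x": 0,"y": 0,"z": 0,"roll": -0.12,"fingers": 0},
    {"x": 0,"y": 0,"z": 0,"roll": -0.12,"fingers": 0},
    {"x": 0,"y": 0,"z": 0,"roll": -0.12,"fingers": 0},
    {"x": 0,"y": 0,"z": 0,"roll": -0.1,"fingers": 0},
    {"x": 0,"y": 0,"z": 0,"roll": 0,"fingers": 0},
  ],
)

```text
clock: 8.33
eef_pos: [0.531, -0.077, 0.0823]
tool_rot: [-0.032, 0.704, 0.031, 0.709]
ft_force: [-1.0, 0.6, 0.8]
grip_width: -0.0002
```

```bash
python3 -c "
from h import *
phi();look(10)"
```

```text
t 8.3333 p [ 0.531  -0.077   0.0823] yawy 95.07 F [-1.   0.6  0.8] grip -0.00020695223316932984 q [-0.14  0.42 -0.15  0.99 -0.   -0.23]
tilt x [ 0.006 -0.001 -1.   ]
axis in tool: y 84.6 z -22.2 mm
phieff -62.306758608225664
t 8.3333 p [ 0.531  -0.077   0.0823] yawy 95.07 F [-1.   0.6  0.8] grip -0.00020695223316932984 q [-0.14  0.42 -0.15  0.99 -0.   -0.23]
tilt x [ 0.006 -0.001 -1.   ]
axis in tool: y 84.6 z -22.2 mm
```

View pics/s10c.png

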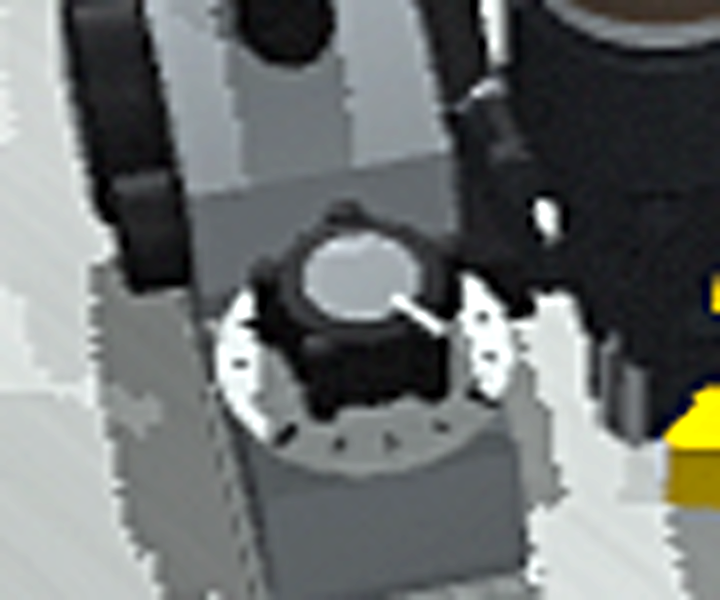

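```bash
cat >> h.py <<'E'
def ptr(x,y,z=8):
    c=np.load('pics/side0.npz'); p=ray(c,265+x/z-.45,230+y/z-.45,.1)[:2]-AX
    a=np.degrees(np.arctan2(p[1],p[0])); print('ptr',a,1e3*np.hypot(*p),'clicks',((144-(a+120))%360)/24)
E
python3 -c "
from h import *
ptr(443,330);ptr(441,333);ptr(446,327)"
```

```text
ptr -86.11257577183527 31.973070753054674 clicks 4.588023990493136
ptr -88.22140376108429 32.33740604216327 clicks 4.675891823378512
ptr -83.63333956570993 31.86590303240748 clicks 4.484722481904581
```

>>> arm_command(
  motion=[
    {"x": 0,"y": 0.015,"z": -0.001,"roll": 0,"fingers": 0},
    {"x": 0,"y": 0.015,"z": -0.001,"roll": 0,"fingers": 0},
    {"x": 0,"y": 0.011,"z": 0,"roll": 0,"fingers": 0},
    {"x": 0,"y": 0.003,"z": 0,"roll": 0,"fingers": 0},
    {"x": 0,"y": 0,"z": 0,"roll": 0,"fingers": 0},
  ],
)

```text
clock: 8.85
eef_pos: [0.5259, -0.0324, 0.0822]
tool_rot: [-0.026, 0.704, 0.025, 0.709]
ft_force: [0.2, -0.2, 0.2]
grip_width: -0.0004
```

```bash
python3 -c "
from h import *
phi();look(11)"
```

```text
t 8.85 p [ 0.5259 -0.0324  0.0822] yawy 94.12 F [ 0.2 -0.2  0.2] grip -0.00040941712099194083 q [-0.06  0.4  -0.18  0.98 -0.   -0.13]
tilt x [ 0.007 -0.001 -1.   ]
axis in tool: y 39.4 z -21.6 mm
phieff -64.4207462708051
t 8.85 p [ 0.5259 -0.0324  0.0822] yawy 94.12 F [ 0.2 -0.2  0.2] grip -0.00040941712099194083 q [-0.06  0.4  -0.18  0.98 -0.   -0.13]
tilt x [ 0.007 -0.001 -1.   ]
axis in tool: y 39.4 z -21.6 mm
```

View pics/s11c.png

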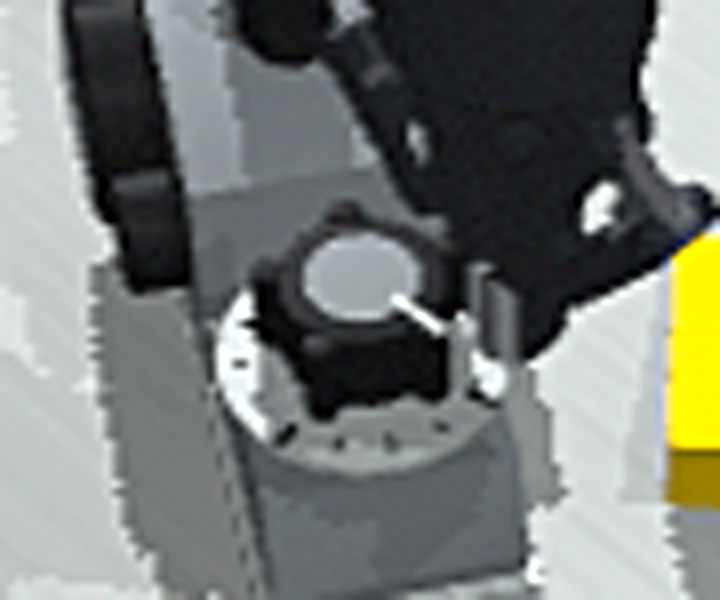

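>>> arm_command(
  motion=[
    {"x": 0,"y": 0,"z": -0.003,"roll": 0,"fingers": 0},
    {"x": 0,"y": 0,"z": -0.003,"roll": 0,"fingers": 0},
    {"x": 0,"y": 0,"z": -0.003,"roll": 0,"fingers": 0},
    {"x": 0,"y": 0,"z": -0.002,"roll": 0,"fingers": 0},
  ],
)

```text
clock: 9.28
eef_pos: [0.5148, -0.0356, 0.0821]
tool_rot: [-0.025, 0.704, 0.023, 0.709]
ft_force: [-0.3, -0.1, 0.7]
grip_width: 0.0001
```

```bash
python3 -c "
from h import *
phi();look(12)"
```

```text
t 9.2833 p [ 0.5148 -0.0356  0.0821] yawy 93.94 F [-0.3 -0.1  0.7] grip 0.0001321694058494209 q [-0.07  0.38 -0.21  0.97 -0.   -0.14]
tilt x [ 0.008 -0.002 -1.   ]
axis in tool: y 41.7 z -10.5 mm
phieff -87.13187230813526
t 9.2833 p [ 0.5148 -0.0356  0.0821] yawy 93.94 F [-0.3 -0.1  0.7] grip 0.0001321694058494209 q [-0.07  0.38 -0.21  0.97 -0.   -0.14]
tilt x [ 0.008 -0.002 -1.   ]
axis in tool: y 41.7 z -10.5 mm
```

View pics/s12c.png

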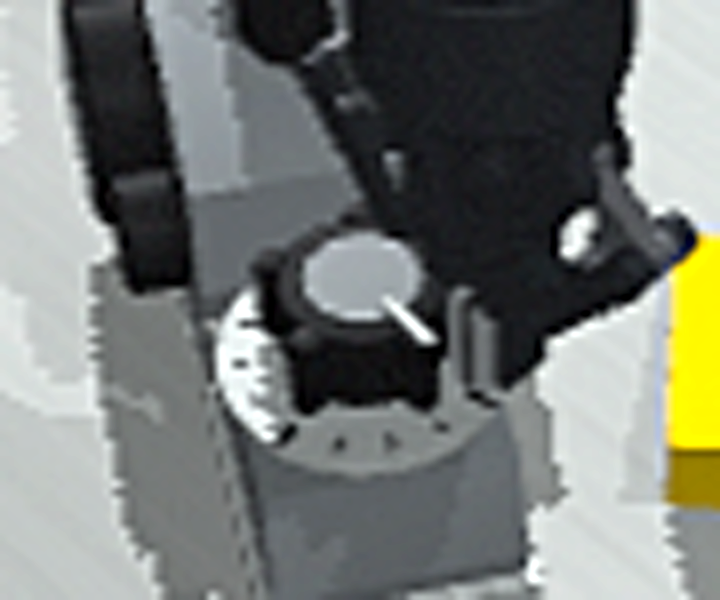

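```bash
python3 -c "
from h import *
ptr(435,344);ptr(432,346)"
```

```text
ptr -94.99579496765406 34.250604708378745 clicks 4.958158123652253
ptr -96.83510815545446 34.32400838793266 clicks 5.034796173143936
```

>>> arm_command(
  motion=[
    {"x": 0,"y": -0.0005,"z": -0.001,"roll": 0.11,"fingers": 0},
    {"x": 0,"y": -0.0005,"z": -0.001,"roll": 0.11,"fingers": 0},
    {"x": 0,"y": -0.0005,"z": -0.001,"roll": 0.11,"fingers": 0},
    {"x": 0,"y": 0,"z": 0,"roll": 0,"fingers": 0},
  ],
)

```text
clock: 9.72
eef_pos: [0.5115, -0.0376, 0.0824]
tool_rot: [0.097, 0.697, -0.098, 0.703]
ft_force: [-0.4, -0.5, 0.0]
grip_width: -0.0001
```

```bash
python3 -c "
from h import *
phi()"
```

```text
t 9.7167 p [ 0.5115 -0.0376  0.0824] yawy 74.12 F [-0.4 -0.5  0. ] grip -0.0001330468963823733 q [-0.07  0.37 -0.22  0.97 -0.    0.2 ]
tilt x [ 0.008 -0.002 -1.   ]
axis in tool: y 38.5 z -21.4 mm
phieff -84.87961821457239
```

>>> arm_command(
  motion=[
    {"x": 0,"y": 0,"z": -0.003,"roll": 0,"fingers": 0},
    {"x": 0,"y": 0,"z": -0.003,"roll": 0,"fingers": 0},
    {"x": 0,"y": 0,"z": -0.003,"roll": 0,"fingers": 0},
    {"x": 0,"y": 0,"z": -0.003,"roll": 0,"fingers": 0},
    {"x": 0,"y": 0,"z": -0.002,"roll": 0,"fingers": 0},
  ],
)

```text
clock: 10.13
eef_pos: [0.4995, -0.0349, 0.083]
tool_rot: [0.094, 0.696, -0.096, 0.706]
ft_force: [-0.8, 0.5, -1.1]
grip_width: 0.0002
```

```bash
python3 -c "
from h import *
phi();look(13)"
```

```text
t 10.1333 p [ 0.4995 -0.0349  0.083 ] yawy 74.54 F [-0.8  0.5 -1.1] grip 0.00021918016684501838 q [-0.07  0.35 -0.26  0.95 -0.    0.2 ]
tilt x [ 0.013 -0.005 -1.   ]
axis in tool: y 39.3 z -8.8 mm
phieff -109.90382496079249
t 10.1333 p [ 0.4995 -0.0349  0.083 ] yawy 74.54 F [-0.8  0.5 -1.1] grip 0.00021918016684501838 q [-0.07  0.35 -0.26  0.95 -0.    0.2 ]
tilt x [ 0.013 -0.005 -1.   ]
axis in tool: y 39.3 z -8.8 mm
```

View pics/s13c.png

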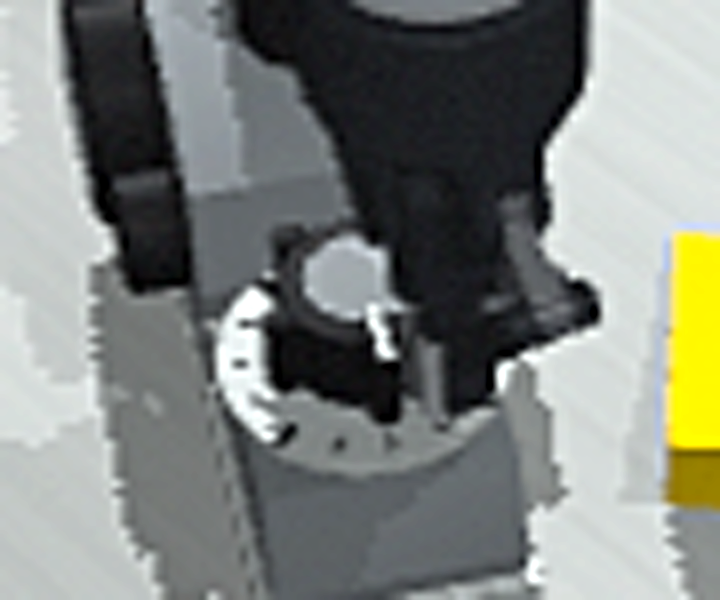

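The pointer tip is at (388,358), close to the −120° click, so this is click 6.

>>> arm_command(
  motion=[
    {"x": 0,"y": -0.001,"z": -0.0006,"roll": 0.12,"fingers": 0},
    {"x": 0,"y": -0.001,"z": -0.0006,"roll": 0.12,"fingers": 0},
    {"x": 0,"y": 0,"z": 0,"roll": 0,"fingers": 0},
    {"x": 0,"y": 0,"z": -0.003,"roll": 0,"fingers": 0},
    {"x": 0,"y": 0,"z": -0.003,"roll": 0,"fingers": 0},
    {"x": 0,"y": 0,"z": -0.003,"roll": 0,"fingers": 0},
    {"x": 0,"y": 0,"z": -0.002,"roll": 0,"fingers": 0},
  ],
)

```text
clock: 10.82
eef_pos: [0.4866, -0.0303, 0.0826]
tool_rot: [0.178, 0.68, -0.179, 0.689]
ft_force: [-0.5, -0.2, 0.6]
grip_width: 0.0
```

```bash
python3 -c "
from h import *
ptr(388,358);phi();look(14)"
```

```text
ptr -118.74920248321999 32.923378167906506 clicks 5.947883436800833
t 10.8167 p [ 0.4866 -0.0303  0.0826] yawy 60.81 F [-0.5 -0.2  0.6] grip 1.2422766507208854e-05 q [-0.06  0.33 -0.29  0.94 -0.    0.45]
tilt x [ 0.012 -0.005 -1.   ]
axis in tool: y 38.3 z -4.3 mm
phieff -132.45202123108118
t 10.8167 p [ 0.4866 -0.0303  0.0826] yawy 60.81 F [-0.5 -0.2  0.6] grip 1.2422766507208854e-05 q [-0.06  0.33 -0.29  0.94 -0.    0.45]
tilt x [ 0.012 -0.005 -1.   ]
axis in tool: y 38.3 z -4.3 mm
```

View pics/s14c.png

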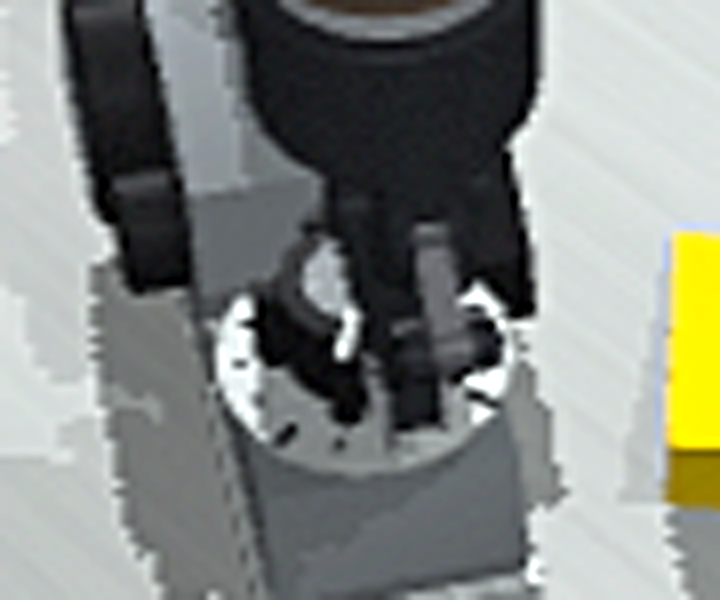

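>>> arm_command(
  motion=[
    {"x": 0,"y": -0.001,"z": 0.002,"roll": 0,"fingers": 0},
    {"x": 0,"y": -0.0014,"z": -0.001,"roll": 0.12,"fingers": 0},
    {"x": 0,"y": -0.0014,"z": -0.001,"roll": 0.12,"fingers": 0},
    {"x": 0,"y": -0.0014,"z": -0.001,"roll": 0.12,"fingers": 0},
    {"x": 0,"y": -0.0014,"z": -0.001,"roll": 0.12,"fingers": 0},
    {"x": 0,"y": 0,"z": 0,"roll": 0,"fingers": 0},
  ],
)

```text
clock: 11.42
eef_pos: [0.4806, -0.033, 0.0823]
tool_rot: [0.342, 0.616, -0.34, 0.623]
ft_force: [-0.6, 0.2, 0.3]
grip_width: 0.0002
```

```bash
python3 -c "
from h import *
ptr(343,361);phi();look(15)"
```

```text
ptr -140.44530353665166 33.08142792239657 clicks 6.851887647360486
t 11.4167 p [ 0.4806 -0.033   0.0823] yawy 32.28 F [-0.6  0.2  0.3] grip 0.00020295774378874167 q [-0.07  0.32 -0.3   0.94 -0.    0.94]
tilt x [ 0.01  -0.002 -1.   ]
axis in tool: y 38.1 z -21.2 mm
phieff -127.12487318871078
t 11.4167 p [ 0.4806 -0.033   0.0823] yawy 32.28 F [-0.6  0.2  0.3] grip 0.00020295774378874167 q [-0.07  0.32 -0.3   0.94 -0.    0.94]
tilt x [ 0.01  -0.002 -1.   ]
axis in tool: y 38.1 z -21.2 mm
```

View pics/s15c.png

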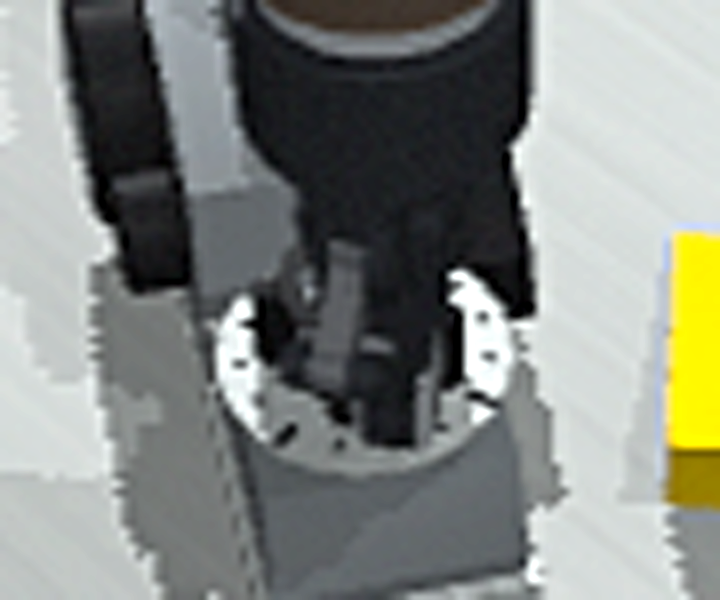

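>>> arm_command(
  motion=[
    {"x": 0,"y": -0.001,"z": -0.003,"roll": 0,"fingers": 0},
    {"x": 0,"y": 0,"z": -0.003,"roll": 0,"fingers": 0},
    {"x": 0,"y": 0,"z": -0.003,"roll": 0,"fingers": 0},
    {"x": 0,"y": 0,"z": -0.003,"roll": 0,"fingers": 0},
    {"x": 0,"y": 0,"z": -0.002,"roll": 0,"fingers": 0},
  ],
)

```text
clock: 11.93
eef_pos: [0.4726, -0.0223, 0.0824]
tool_rot: [0.338, 0.617, -0.338, 0.626]
ft_force: [0.2, 0.8, 0.0]
grip_width: -0.0001
```

```bash
python3 -c "
from h import *
phi();look(16)"
```

```text
t 11.9333 p [ 0.4726 -0.0223  0.0824] yawy 32.92 F [0.2 0.8 0. ] grip -0.0001310010082049945 q [-0.04  0.3  -0.33  0.93 -0.    0.95]
tilt x [ 0.012 -0.006 -1.   ]
axis in tool: y 39.2 z -7.4 mm
phieff -154.10973208322181
t 11.9333 p [ 0.4726 -0.0223  0.0824] yawy 32.92 F [0.2 0.8 0. ] grip -0.0001310010082049945 q [-0.04  0.3  -0.33  0.93 -0.    0.95]
tilt x [ 0.012 -0.006 -1.   ]
axis in tool: y 39.2 z -7.4 mm
```

View pics/s16c.png

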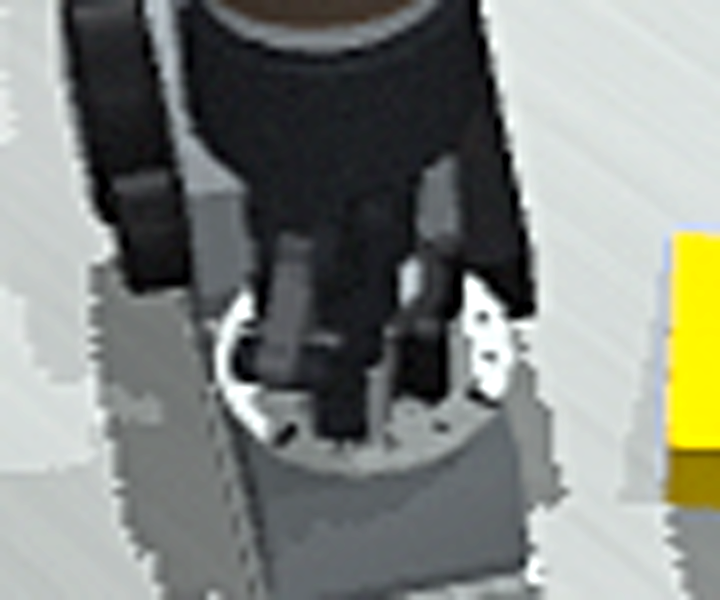

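>>> arm_command(
  motion=[
    {"x": 0,"y": 0,"z": -0.002,"roll": 0,"fingers": 0},
    {"x": 0,"y": 0,"z": 0,"roll": 0,"fingers": 0},
    {"x": 0,"y": 0,"z": 0.003,"roll": 0,"fingers": 0},
    {"x": 0,"y": -0.015,"z": 0,"roll": 0,"fingers": 0},
    {"x": 0,"y": -0.015,"z": 0,"roll": 0,"fingers": 0},
    {"x": 0,"y": -0.015,"z": 0.01,"roll": 0,"fingers": 0},
    {"x": 0,"y": 0.009,"z": 0.012,"roll": 0,"fingers": 0},
    {"x": 0,"y": 0.009,"z": 0.012,"roll": 0,"fingers": 0},
    {"x": 0,"y": 0.009,"z": 0.012,"roll": 0,"fingers": 0},
    {"x": 0,"y": 0.009,"z": 0.012,"roll": 0,"fingers": 0},
    {"x": 0,"y": 0.004,"z": 0.012,"roll": 0,"fingers": 0},
    {"x": 0,"y": 0,"z": 0,"roll": 0,"fingers": 0},
  ],
)

```text
clock: 13.03
eef_pos: [0.5089, -0.0862, 0.0829]
tool_rot: [0.338, 0.617, -0.335, 0.626]
ft_force: [0.2, -0.1, 0.5]
grip_width: -0.0001
```

```bash
python3 -c "
from h import *
phi();look(17)"
```

```text
t 13.0333 p [ 0.5089 -0.0862  0.0829] yawy 33.14 F [ 0.2 -0.1  0.5] grip -0.00012312585081409146 q [-0.17  0.38 -0.21  0.97  0.    0.82]
tilt x [ 0.013 -0.002 -1.   ]
axis in tool: y 43.8 z -80.7 mm
phieff nan
t 13.0333 p [ 0.5089 -0.0862  0.0829] yawy 33.14 F [ 0.2 -0.1  0.5] grip -0.00012312585081409146 q [-0.17  0.38 -0.21  0.97  0.    0.82]
tilt x [ 0.013 -0.002 -1.   ]
axis in tool: y 43.8 z -80.7 mmh.py:31: RuntimeWarning: invalid value encountered in arcsin
  az=1e3*d@R[:2,2]; print('phieff',yaw-180+np.degrees(np.arcsin((-az-11)/29)))
```

View pics/s17c.png

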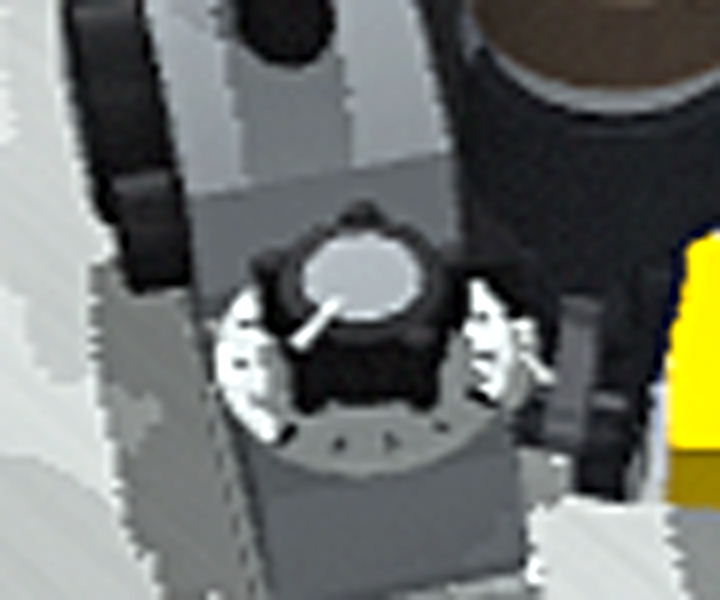

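```bash
python3 -c "
from h import *
ptr(292,345);ptr(295,349)"
```

```text
ptr -167.6735368494241 32.47251634578544 clicks 7.986397368726004
ptr -164.9924136009513 33.23903325096468 clicks 7.874683900039638
```

>>> arm_command(
  motion=[
    {"x": -0.03,"y": -0.02,"z": 0,"roll": 0,"fingers": 0},
    {"x": -0.035,"y": -0.03,"z": 0,"roll": 0,"fingers": 0},
    {"x": -0.035,"y": -0.03,"z": 0,"roll": 0,"fingers": 0},
    {"x": -0.03,"y": -0.03,"z": 0.03,"roll": 0,"fingers": 0},
    {"x": 0,"y": -0.02,"z": 0.035,"roll": 0,"fingers": 0},
    {"x": 0,"y": -0.02,"z": 0.035,"roll": 0,"fingers": 0},
    {"x": 0,"y": -0.02,"z": 0.035,"roll": 0,"fingers": 0},
    {"x": 0,"y": -0.02,"z": 0.035,"roll": 0,"fingers": 0},
    {"x": 0,"y": 0,"z": 0,"roll": 0,"fingers": 0},
    {"x": 0,"y": 0,"z": 0,"roll": 0,"fingers": 0},
  ],
)

```text
clock: 13.97
eef_pos: [0.4336, -0.3234, 0.2046]
tool_rot: [0.334, 0.625, -0.333, 0.622]
ft_force: [0.1, 0.6, 0.3]
grip_width: -0.0001
```

```bash
python3 -c "
from h import *
look(18)
a=cv2.imread('pics/s18c.png');b=cv2.imread('pics/t18c.png');cv2.imwrite('pics/j18.png',cv2.resize(np.hstack([a[:560],b[:560]]),(800,320)))"
```

```text
t 13.9667 p [ 0.4336 -0.3234  0.2046] yawy 33.75 F [0.1 0.6 0.3] grip -0.00014529915434565477 q [-0.64  0.34  0.07  1.3   0.    0.34]
tilt x [-0.002  0.003 -1.   ]
axis in tool: y 239.1 z -235.6 mm
```

View pics/t18c.png

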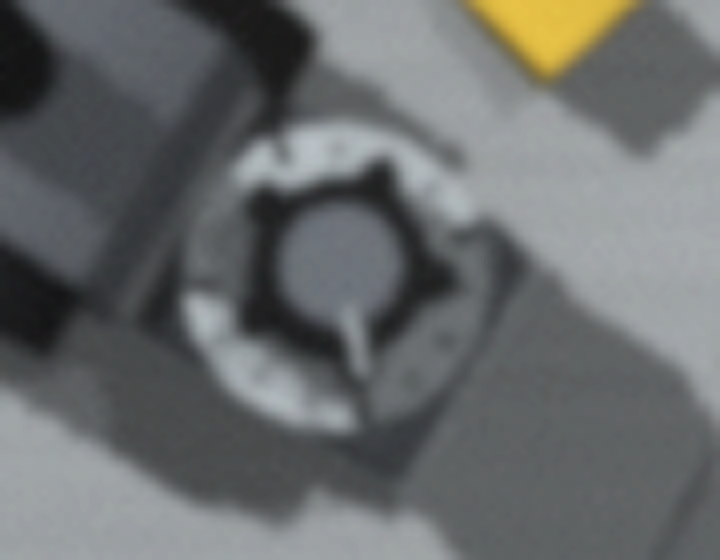

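View pics/t18.png

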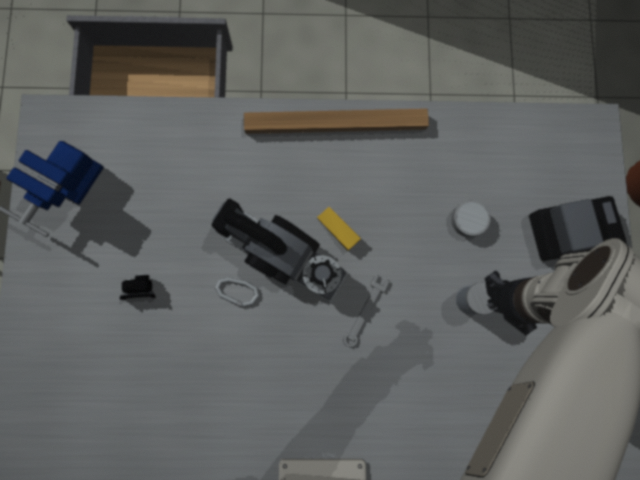

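View pics/s18c.png

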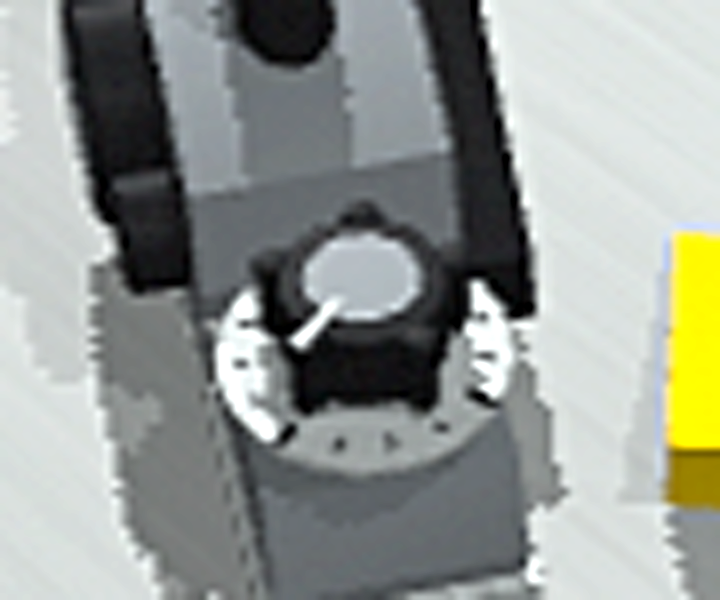

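Run:
```python
from h import *
for n in 't','s':
    A=np.load('pics/'+('top0' if n=='t' else 'side0')+'.npz');B=np.load(f'pics/{n}18.npz')
    an=np.arange(0,360,1.)
    def prof(C):
        g=cv2.cvtColor(C['frame'],cv2.COLOR_RGB2GRAY).astype(np.float32); out=0
        for r in(.029,.0305,.032):
            P=np.c_[AX[0]+r*np.cos(np.radians(an)),AX[1]+r*np.sin(np.radians(an)),np.full(360,.097)]
            q=proj(C,P).astype(np.float32); out=out+cv2.remap(g,q[:,:1],q[:,1:],cv2.INTER_CUBIC).ravel()/3
        return out
    a,b=prof(A),prof(B)
    ok=np.ones(360,bool)
    for c in(336,192): ok&=abs((an-c+180)%360-180)>24
    e=[]
    for s in range(-15,16):
        bs=np.roll(b,s); o=ok&np.roll(ok,s); e.append(np.mean((a-bs)[o]**2))
    print(n,np.arange(-15,16)[np.argmin(e)],np.round(e[::3],0))
    # pointer brightness: peak near -168
    print([int(b[(192+k)%360]) for k in range(-16,17,2)],[int(a[(336+k)%360]) for k in range(-16,17,2)])
```

```text
t 0 [399. 291. 185.  90.  25.   5.  38. 114. 216. 327. 437.]
[50, 46, 42, 42, 45, 51, 59, 65, 67, 66, 64, 63, 63, 64, 67, 69, 70] [110, 109, 105, 100, 93, 88, 85, 85, 86, 87, 89, 90, 92, 97, 104, 110, 114]
s 0 [894. 749. 530. 301. 108.  27. 104. 300. 519. 699. 837.]
[20, 28, 30, 27, 34, 55, 73, 80, 82, 75, 52, 26, 11, 8, 9, 10, 8] [1, 0, 4, 7, 6, 10, 35, 80, 132, 170, 175, 142, 94, 57, 47, 55, 64]
```

The lobe pattern matches the start to within 1° in both views. That fits exactly two lobe pitches (6 clicks), so the wheel is at 8. Handing in.

```bash
python3 -c "
from workcell import job_done
print(job_done())"
```

```text
the job is handed in; nothing more can be done
None
```

The planer's depth wheel now stands clicked in at the 2 mm mark, and I have handed the job in after about 14 s of the 72 s allowed. I found it at 2 clicks and turned it 6 clicks clockwise to 8, pushing the lobes sideways with the shut fingertips. It took two strokes at the nose, and then I drew the arm clear.

**Wheel position:** The last clear measurement of the pointer put it at 7.87 to 7.99 clicks. The lobe pattern matched the starting picture with no shift at 1° resolution in both views, as a turn of exactly two lobe pitches should.

**Planer and bench:** In the last top picture the planer and all the other things look to be where they started. I checked this by eye only. The wrist force stayed at or below about 4 N in every reading at the end of a move. The arm finished above the jar, with the fingertips about 11 cm clear of its lid.

**Check that disagreed:** After the first stroke I took the wheel to be at click 5, but the pointer measured 4.6, so it had stopped just past the hump. I pushed it on to 5.0 and carried the later pushes closer to each click.

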